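# Prop the specimen hatch open on its stay

### The arm

A 7-joint arm with a two-finger parallel gripper is mounted at the origin on the work surface. World frame = base frame: x ahead of the robot, y to its left, z up, the work surface at z = 0. Lengths are in m, angles in rad, forces in N, time in s.
With the tool pointing down it reaches from about 0.4 to 0.85 m from the base axis. Payload 10.4 kg.
Tool frame: the origin (TCP) lies midway between the tips of the shut fingers; the grasp point (between the pads) lies 19 mm behind it (r.grasp_offset is the distance from the TCP to the grasp point, in m); x points along the fingers, y is the direction in which the jaws open and shut, and the axes are right-handed (so a half turn about x gives the same grasp; the last joint's range is limited). The gripper opens to 87 mm and grips with 3 to 60 N. Pads are 19 mm wide; open, the fingers measure 117 mm over their backs; the gripper's body (75 mm by 190 mm) begins 51 mm behind the grasp point.
Start: joints at [1.309, 0.332, -0.065, 1.46, 0.022, 1.35, -0.088], TCP at [0.148, -0.607, 0.223] pointing down, gripper open.
Joint ranges: [-2.6, 2.6], [-0.5, 2.12], [-1.47, 1.34], [0.16, 2.42], [-1.27, 4.41], [0.06, 2.06], [-2.6, 2.6]. Speed limits (rad/s): [2.22, 2.22, 2.79, 2.79, 3.14, 3.14, 3.14].

### API

Orientations are given as a unit quaternion [x, y, z, w].
In Python, from bench import r, vision, close_job gives the robot as it stands. The module is installed in compiled form; this text tells all that it offers.
- The arm moves only by the shell command python3 -m pendant 'ROWS' [OPENING] [FORCE]. ROWS is text: rows parted by semicolons, each of 6 numbers parted by spaces: the shift along the tool's x, y, z in units of 0.25 m (1.0 is 0.25 m), then the turn, a rotation vector about the tool's x, y, z in units of 1.5 rad (1.0 is 1.5 rad). A call has 1 to 8 rows; each row is the pose to reach, as a shift and turn from the pose commanded when the call began, along the tool's axes at that moment; what a row does not reach only later rows make up. A row lasts 1/10 s, in which the tool goes at most 50 mm and 8.59 degrees, less where a joint would pass 70% of its speed; a pose out of reach is approached as far as the arm can. A call with a number of a shift or a turn outside -1 to 1 is refused whole. A call with a gripper value outside its range is refused whole. OPENING is the gripper command: -1 is shut, 1 is fully open, values between are in proportion, set as the call begins (- or left out, the last holds). The fingers move at their own pace and stop on an object; FORCE is the grip in N (left out, the last holds). Time passes only in rows, so rows that repeat a pose let the fingers close. It gives the time, the measured TCP pose, the force and the opening at its end, in the units of the state.
- r.read_state(): the state, without advancing time (a new reading comes with each control period).
- vision.camera(name): name is "scene" or "top" or "wrist"; returns (picture, depth): 400x640x3 uint8, blue, green, red; 400x640 float32, m along the optical axis (not along the pixel's ray), 0 where there is no reading.
- vision.get_calibration(name): a dict with "camera_matrix" (3x3 intrinsics, pixels), "rvec" (rotation vector, rad) and "tvec" (3), from world to camera coordinates, as OpenCV has them. Camera axes: x right, y down, z forward; pixel columns grow to the right and rows downward; lengths in m; the calibration is good to about 2 mm. A picture is of the moment at which its call begins: read the wrist's pose just before it. get_calibration takes no time and is no camera call; for the wrist camera it gives the pose at the moment of the call.
- close_job(): hands the job in, once; it reports no verdict.
The state is a dict: "time": time; "joint_positions": joint angles; "joint_vel": joint speeds; "joint_torque": joint torques, N m; "ee_pos": TCP position; "eef_rot": TCP orientation; "ft_force": force on the tool from outside, world axes, zero at the start; "torque": the same for the moment, N m; "width": finger opening in m.
Only numpy, scipy, OpenCV 4.12 (cv2) and the standard library are available. Lean on these libraries where they do the work, as an engineer would, in place of code of your own. Each camera call takes 0.05 s, during which the arm holds its last target. There are 200 camera calls.

### The job

Push the counter's little self-closing specimen hatch outward by its perforated stay, drop the second hole from the knob over the upright pin on the sill, and press the bar gently down until it lies flat on the sill, so that the hatch stays propped open. Do not force the bar against the pin, do not fling the hatch wide, and leave the bottles, the tube rack and the needle box where they are. Let go at the end.

Things in the scene. Friction and masses are not known exactly. Their poses are not given: they have to be found in the camera images.
- hatch: Fixed counter-top hatch: white sill 140 x 500 mm, 30 mm high, with aluminium posts 200 mm tall and clear panes. Origin on the counter, mid-width in the plane of the posts; x points outward (away from the robot's side, the way the sash opens), y to the left along the sill, z up. The sill reaches from x = -130 to +10 mm. The sash's upright hinge axis is at x = 0, y = +160 mm.
- sash (a joint): Hatch leaf, 300 mm wide, 165 mm tall, hinged upright at its left edge: angle in rad, 0 shut, grows as it swings outward (turning counter-clockwise seen from above), to 1.1 at most. A spring shuts it: about 2 N at the stay's rivet when shut, about 4 N when propped; a damper makes it swing slowly (about 6 N more at the rivet for each rad/s). The rivet (below) turns with it: at angle 0 it stands at hatch x = -25, y = -40 mm.
- stay_swing (a joint): Swing of the stay about its upright rivet, rad, relative to the sash: at sash + swing = 0 the bar points from the rivet straight along hatch -x; positive turns its knob end to hatch -y (counter-clockwise seen from above). Stays where it is left, with light friction.
- stay (a joint): Tilt of the stay about a level axis through the rivet, 6.5 mm above the bar's underside, rad: 0 level, lying flat 1.5 mm above the sill (at rest it reads 0 to -0.02); positive with the knob end raised, to 0.5 at most. It falls back by its own weight.
- rivet (a point): The stay's rivet on the sash, 200 mm from the hinge axis along the sash and 25 mm in front of it; the point is level with the bar's underside. The bar is steel, 36 mm wide, 6 mm thick, reaching from 12 mm behind the rivet to 250 mm ahead of it, about 0.28 kg. Round holes of 11.5 mm stand at 60, 90, 120, 150 and 180 mm from the rivet.
- hole4 (a point): Centre of the chosen hole, the second from the knob, 150 mm from the rivet, at the bar's underside. Axes: x along the bar from the knob towards the rivet, z up through the bar.
- knob (a point): Half-way up the round upright black knob on the stay's free end: 22 mm diameter, standing 42 mm up from the bar's top face, 235 mm from the rivet; this point is 26.5 mm above the bar's underside. Same axes as hole4.
- slot (a point): Centre of the adjusting slot on the sill's top face, hatch x = -60, y = -20 mm. The upright steel pin (9 mm diameter, 16 mm tall, its top 2.5 mm tapering to 6 mm) is clamped somewhere in this slot: up to 8 mm to either side along hatch y, and its true place is not reported (it can be seen, or felt with the bar). Axes as the hatch's.
- saline1: Clear bottle with grey cap, 66 mm diameter, 170 mm tall, at the right end of the hatch; origin at its underside. Bystander.
- saline2: Clear bottle like the other, beyond the hatch to the left. Bystander.
- rack: White tube rack 100 x 60 mm, 98 mm tall with its tubes, left of the hatch; origin at its underside. Bystander.
- needle_box: Open cardboard box 90 x 120 x 50 mm with needle holders, on the robot's side to the left; origin at its underside. Bystander.

How it is judged:
At the end, for the whole second after the job is handed in: The stay's second hole from the knob (hole4) sits on the pin (within 4 mm across and 12 mm along the slot of the slot's centre), the bar lies flat (lift under 0.02 rad), and the hatch, at rest, is propped open between 0.50 and 0.66 rad (value of joint sash between 0.5 and 0.66 rad and value of joint stay below 0.02 rad and x of hole4 in the frame of slot between -0.004 and 0.004 m and y of hole4 in the frame of slot between -0.012 and 0.012 m and not (velocity of joint sash above 0.03 rad/s) and not (velocity of joint sash below -0.03 rad/s)); the robot touches nothing.
It fails at once if the stay is pressed or rammed against the pin with more than 20 N (contact force between stay and pin above 20 N).
It fails at once if the hatch is flung wide (past 0.9 rad) (value of joint sash above 0.9 rad).
It fails at once if a bystander is moved more than 25 mm (distance of any of saline1, saline2, rack, needle_box from where it was at the start of the episode above 0.025 m).
It also fails if it takes over 72 s, if anything falls off the work surface, if the arm or the gripper's body presses on something with over 40 N, if the wrist force passes 120 N, or if a joint passes its speed limit or range.

## Working session

There is one attempt and no reset: what is moved stays moved. The work goes in short steps, Python scripts to look and compute and a shell command to move; the robot and the scene stay as the last step left them, time stands still between calls to the robot, and variables do not carry over. Pictures are saved under pics/ and viewed, about 8 in all and at most 12, crops included, and the job is handed in when it is done.

```bash
mkdir -p pics
python3 - <<'E'
from bench import r, vision
import cv2,numpy as np
print(r.read_state())
a,da=vision.camera("scene");b,db=vision.camera("top")
cv2.imwrite("pics/s1.png",a);cv2.imwrite("pics/t1.png",b)
np.savez("c1.npz",da=da,db=db)
for n in("scene","top","wrist"):print(n,vision.get_calibration(n))
E
```

```text
{'time': 0.0, 'joint_positions': array([ 1.30939054,  0.33288951, -0.06468133,  1.46092535,  0.02159775,
        1.3499027 , -0.08850539]), 'joint_vel': array([-1.21034310e-03,  6.17982963e-04, -8.24133131e-04, -1.17426958e-03,
        5.50378733e-05, -1.32853212e-03, -5.43115504e-04]), 'joint_torque': array([-1.22454596e-03, -6.23246956e+01,  2.43798725e-02, -3.89892304e+01,
       -6.14217971e-02,  3.96944617e-02,  1.06427783e-04]), 'ee_pos': array([ 0.14773287, -0.6068955 ,  0.2217505 ]), 'eef_rot': array([-0.70198754, -0.08472742,  0.70215662, -0.08373075]), 'ft_force': array([-0.59455236, -1.23394743,  0.71117043]), 'torque': array([-0.00044537,  0.01806354,  0.03819981]), 'width': 0.08722093177673862}
scene {'camera_matrix': array([[375.14766903,   0.        , 316.88163116],
       [  0.        , 375.14766903, 198.39096042],
       [  0.        ,   0.        ,   1.        ]]), 'rvec': array([ 2.70517343,  0.07891574, -0.00316929]), 'tvec': array([-0.54850882,  0.04356272,  0.95129511])}
top {'camera_matrix': array([[371.0293826 ,   0.        , 324.42071614],
       [  0.        , 371.0293826 , 194.19582575],
       [  0.        ,   0.        ,   1.        ]]), 'rvec': array([ 2.15859863, -2.1331518 ,  0.19264479]), 'tvec': array([0.0419099 , 0.54999321, 1.04980622])}
wrist {'camera_matrix': array([[323.24539747,   0.        , 323.33658114],
       [  0.        , 323.24539747, 203.3042859 ],
       [  0.        ,   0.        ,   1.        ]]), 'rvec': array([-2.28345303,  1.79405685,  0.26361952]), 'tvec': array([-0.62377029, -0.03498423,  0.39182153])}
```

View pics/s1.png

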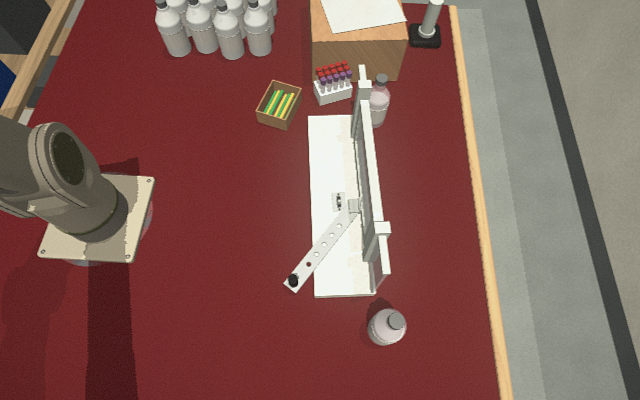

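View pics/t1.png

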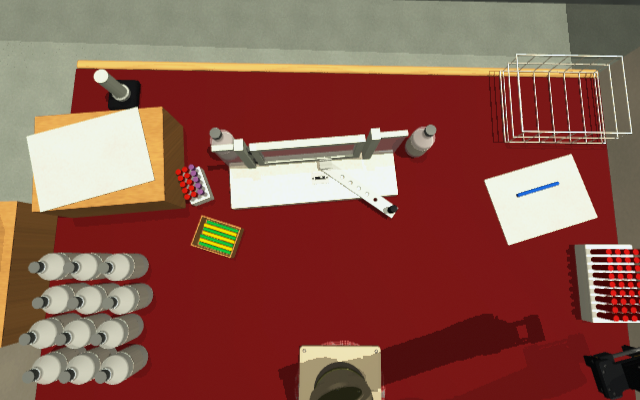

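The scene view shows the white sill (315–380, 115–297), the slot at about (339,202), and the bar running from (355,205) to the knob at (293,281). The top view shows the sill from (231,208) to (397,194), the slot at about (320,177) and the knob at (392,210). Next I'll localise these.

```bash
cat > h.py <<'E'
import numpy as np,cv2
from bench import r,vision
from scipy.spatial.transform import Rotation as R
def cal(n):
    c=vision.get_calibration(n);return c["camera_matrix"],cv2.Rodrigues(c["rvec"])[0],np.array(c["tvec"]).ravel()
def world(n,d,c=None):
    K,Rm,t=c or cal(n);v,u=np.mgrid[:400,:640]
    P=np.stack([(u-K[0,2])/K[0,0]*d,(v-K[1,2])/K[1,1]*d,d],-1)
    return (P-t)@Rm
def ray(n,u,v,z,c=None):
    K,Rm,t=c or cal(n);C=-Rm.T@t;D=Rm.T@np.array([(u-K[0,2])/K[0,0],(v-K[1,2])/K[1,1],1])
    return C+D*(z-C[2])/D[2]
E
python3 - <<'E'
from h import *
f=np.load("c1.npz")
for n,d,p in(("scene",f["da"],"s1"),("top",f["db"],"t1")):
    im=cv2.imread(f"pics/{p}.png");W=world(n,d)
    m=(W[...,2]>.018)&(W[...,2]<.045)&(im.min(-1)>100)&(d>0)&(abs(W[...,0]-.6)<.2)&(abs(W[...,1])<.5)
    k,l,s,_=cv2.connectedComponentsWithStats(m.astype(np.uint8));i=1+s[1:,4].argmax()
    q=W[l==i];print(n,s[i],q[:,2].mean());rc=cv2.minAreaRect(q[:,:2].astype(np.float32));print(rc);print(cv2.boxPoints(rc))
T=lambda *a:print(a,ray(*a).round(4))
T("scene",293,281,.08);T("top",391,210,.08)
T("scene",339,202,.03);T("top",320,177,.03)
T("scene",353,206,.04);T("top",324,163,.04)
a=cv2.imread("pics/s1.png")[170:305,270:400];b=cv2.imread("pics/t1.png")[130:225,290:410]
o=np.zeros((560,800,3),np.uint8);a=cv2.resize(a,None,fx=3,fy=3,interpolation=2);b=cv2.resize(b,None,fx=3.3,fy=3.3,interpolation=2)
o[:a.shape[0],:a.shape[1]]=a;o[:b.shape[0],400:400+b.shape[1]]=b;cv2.imwrite("pics/z1.png",o)
E
```

```text
scene [ 283  115   93  182 9145] 0.030704924079654326
((0.5556125044822693, 0.07563291490077972), (0.2068326771259308, 0.5023042559623718), 7.414681434631348)
[[ 0.42064983  0.31133908]
 [ 0.48547202 -0.18676496]
 [ 0.6905752  -0.16007325]
 [ 0.625753    0.3380308 ]]
top [ 229  153  169   65 6937] 0.03067816022818883
((0.5812710523605347, 0.08274896442890167), (0.19645246863365173, 0.5066659450531006), 0.5098861455917358)
[[ 0.48079428  0.33519778]
 [ 0.48530313 -0.17144811]
 [ 0.6817478  -0.16969985]
 [ 0.67723894  0.33694604]]
('scene', 293, 281, 0.08) [ 0.5059 -0.1545  0.08  ]
('top', 391, 210, 0.08) [ 0.5007 -0.1405  0.08  ]
('scene', 339, 202, 0.03) [0.6013 0.0607 0.03  ]
('top', 320, 177, 0.03) [0.6039 0.062  0.03  ]
('scene', 353, 206, 0.04) [0.6356 0.0474 0.04  ]
('top', 324, 163, 0.04) [0.6449 0.0506 0.04  ]
```

View pics/z1.png

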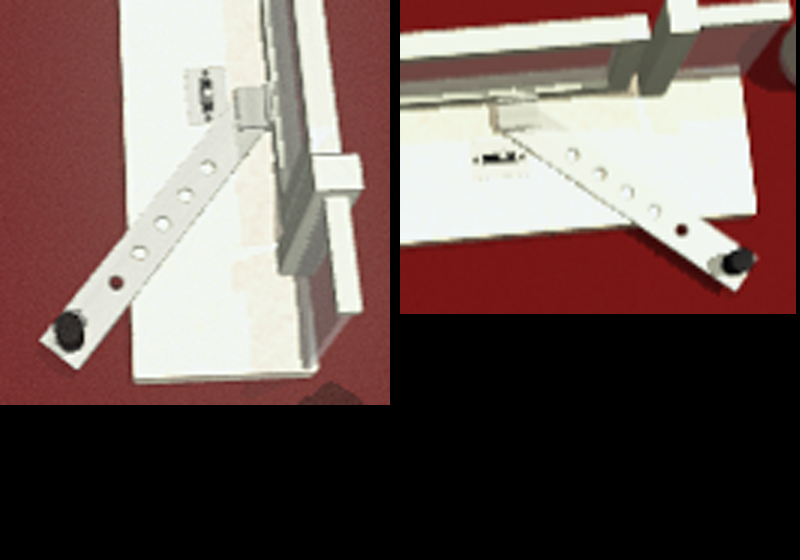

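Run:
```python
from h import *
for n,L in(("scene",[(308,116),(315,297)]),("top",[(230.5,208.5),(397,194.5)])):
    a,b=[ray(n,*p,.03)[:2] for p in L];d=b-a;print(n,"edge",a,b,np.linalg.norm(d),"yaw",np.arctan2(d[0],-d[1]))
S={"scene":dict(slot=(338.7,201.7),h180=(308.7,264.3),h60=(339.3,226),h150=(316.4,254.3)),"top":dict(slot=(319.7,177.9),h180=(375.2,199.7),h60=(342.4,177))}
for n in S:
    for k,p in S[n].items():print(n,k,ray(n,*p,.03 if k=="slot" else .0375)[:2].round(4))
s=r.read_state();M=R.from_quat(s["eef_rot"]).as_matrix();print(M.round(3))
K,Rm,t=cal("wrist");C=-Rm.T@t;print("cam in tool",M.T@(C-s["ee_pos"]),"\naxes",(M.T@Rm.T).round(3))
```

```text
scene edge [0.50618114 0.3201328 ] [ 0.55478281 -0.17649991] 0.4990051792673942 yaw 0.09755179116759251
top edge [0.50520456 0.3250893 ] [ 0.55370953 -0.16934149] 0.4968043265284676 yaw 0.09778974028009209
scene slot [0.6005 0.0615]
scene h180 [ 0.536  -0.1047]
scene h60 [ 0.6036 -0.0063]
scene h150 [ 0.5524 -0.0799]
top slot [0.6012 0.0629]
top h180 [ 0.536  -0.1025]
top h60 [ 0.6033 -0.0049]
[[-0.     0.237 -0.972]
 [ 0.001 -0.972 -0.237]
 [-1.    -0.001  0.   ]]
cam in tool [-0.16237615 -0.00027687 -0.0780594 ] 
axes [[ 0.001 -0.285  0.959]
 [ 1.     0.    -0.001]
 [ 0.     0.959  0.285]]
```

```bash
cat > go.py <<'E'
# usage: go.py x y z zang_deg : shift/turn in pendant units to reach TCP with tool x down, tool z at world angle
import sys
from h import *
s=r.read_state();x,y,z,a=map(float,sys.argv[1:5]);a=np.radians(a)
M=R.from_quat(s["eef_rot"]).as_matrix()
Z=np.array([np.cos(a),np.sin(a),0]);X=np.array([0,0,-1.]);G=np.stack([X,np.cross(Z,X),Z],1)
d=M.T@(np.array([x,y,z])-s["ee_pos"])/.25;t=R.from_matrix(M.T@G).as_rotvec()/1.5
print("t",round(s["time"],2),"pos",s["ee_pos"].round(4),"zang",np.degrees(np.arctan2(M[1,2],M[0,2])).round(2),"F",s["ft_force"].round(1),"w",s["width"].round(4));print("rows",d.round(3),t.round(3))
E
python3 -m pendant '0 -0.08 -0.1 0 0 0 -0; 0 0 0 0 0 0' 2>&1 | tail -3
python3 -m pendant '0 -0.09 -0.11 -0.03 0 0;0 -0.2 -0.26 -0.07 0 0;0 -0.33 -0.42 -0.11 0 0;0 -0.46 -0.58 -0.15 0 0;0 -0.59 -0.74 -0.2 0 0;0 -0.72 -0.9 -0.24 0 0;0 -0.74 -0.93 -0.25 0 0'
python3 go.py .5048 -.1489 .2 -124.5
```

```text
$[0]: bad value
time: 0.8
ee_pos: [0.3334, -0.3679, 0.2227]
eef_rot: [0.673, 0.217, -0.673, 0.216]
ft_force: [-0.3, 0.2, -0.9]
width: 0.0866Traceback (most recent call last):
  File "go.py", line 8, in <module>
    print("t",round(s["time"],2),"pos",s["ee_pos"].round(4),"zang",np.degrees(np.arctan2(M[1,2],M[0,2])).round(2),"F",s["ft_force"].round(1),"w",s["width"].round(4));print("rows",d.round(3),t.round(3))
                                                                                                                                                 ^^^^^^^^^^^^^^^^
AttributeError: 'float' object has no attribute 'round'
```

```bash
sed -i 's/s\["width"\].round(4)/round(float(s["width"]),4)/' go.py; python3 go.py .5048 -.1489 .2 -124.5
```

```text
t 0.8 pos [ 0.3334 -0.3679  0.2227] zang -144.32 F [-0.3  0.2 -0.9] w 0.0866
rows [ 0.092 -0.312 -1.068] [-0.231 -0.001 -0.   ]
```

```bash
python3 -m pendant '0 -0.03 -0.12 -0.03 0 0;0.02 -0.08 -0.28 -0.06 0 0;0.04 -0.13 -0.44 -0.1 0 0;0.06 -0.18 -0.6 -0.14 0 0;0.08 -0.23 -0.76 -0.18 0 0;0.09 -0.28 -0.9 -0.21 0 0;0.09 -0.3 -1 -0.23 0 0;0.09 -0.31 -1 -0.23 0 0'
python3 - <<'E'
from h import *
c=cal("wrist");a,d=vision.camera("wrist");cv2.imwrite("pics/w1.png",a);np.savez("w1.npz",d=d,K=c[0],R=c[1],t=c[2])
E
python3 go.py .5048 -.1489 .2 -124.5
```

```text
time: 1.6
ee_pos: [0.4915, -0.162, 0.1997]
eef_rot: [0.627, 0.328, -0.626, 0.327]
ft_force: [0.6, 0.2, -0.5]
width: 0.0867
t 1.65 pos [ 0.4901 -0.1637  0.1996] zang -124.91 F [-0.1 -1.  -0.3] w 0.0874
rows [-0.001  0.014 -0.082] [-0.005 -0.     0.001]
```

View pics/w1.png

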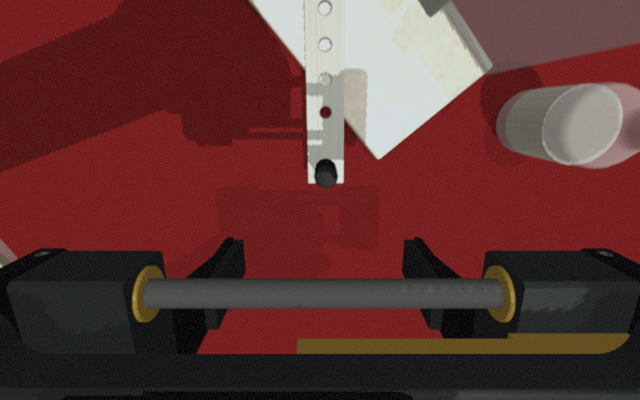

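The wrist view shows the bar running straight up the image, with the knob at (325,172), hole 180 at (325,112) and hole 150 at (325,79). The bar is parallel to the tool's z axis. I'll check the positions.

```bash
python3 - <<'E'
from h import *
f=np.load("w1.npz");c=(f["K"],f["R"],f["t"])
print("knobtop",ray("w",326,165,.0795,c),"h180",ray("w",325,112,.0375,c),"h150",ray("w",325,79,.0375,c),"h120",ray("w",325,44.5,.0375,c))
W=world("w",f["d"],c);print(W[165,326],W[130,325],W[95,325])
E
python3 go.py .5048 -.1489 .06 -124.5
```

```text
knobtop [ 0.5098423  -0.13851911  0.0795    ] h180 [ 0.5345134  -0.10151847  0.0375    ] h150 [ 0.55151142 -0.07695074  0.0375    ] h120 [ 0.56832671 -0.05264714  0.0375    ]
[ 0.5096616  -0.13880065  0.0775367 ] [ 0.52479804 -0.11556605  0.03633454] [ 0.54340793 -0.08866754  0.03656293]
t 1.65 pos [ 0.4901 -0.1637  0.1996] zang -124.91 F [-0.1 -1.  -0.3] w 0.0874
rows [ 0.559  0.015 -0.082] [-0.005 -0.     0.001]
```

```bash
python3 -m pendant '0.04 0.01 -0.06 0 0 0;0.14 0.015 -0.078 0 0 0;0.26 0.015 -0.078 0 0 0;0.38 0.015 -0.078 0 0 0;0.48 0.015 -0.078 0 0 0;0.56 0.015 -0.078 0 0 0;0.605 0.015 -0.078 0 0 0;0.605 0.015 -0.078 0 0 0'
python3 go.py .504 -.148 .048 -124.5
```

```text
time: 2.45
ee_pos: [0.5026, -0.1522, 0.0475]
eef_rot: [-0.627, -0.326, 0.628, -0.325]
ft_force: [-0.3, 0.1, 0.4]
width: 0.0872
t 2.45 pos [ 0.5026 -0.1522  0.0475] zang -125.16 F [-0.3  0.1  0.4] w 0.0872
rows [-0.002 -0.005 -0.017] [-0.008  0.001  0.002]
```

```bash
python3 -m pendant '0 0 -0.015 -0.008 0 0;0 0 -0.015 -0.008 0 0;0 0 -0.015 -0.008 0 0;0 0 -0.015 -0.008 0 0;0 0 -0.015 -0.008 0 0;0 0 -0.015 -0.008 0 0;0 0 -0.015 -0.008 0 0;0 0 -0.015 -0.008 0 0' -1 15
cat > plan.py <<'E'
# knob/TCP target for sash th, absolute bar angle phi, tilt t: plan.py th phi t [grasp height along the knob above bar underside]
import sys,subprocess
import numpy as np
O=np.array([.6586,.0880]);A=.0977
Rz=lambda a:np.array([[np.cos(a),-np.sin(a)],[np.sin(a),np.cos(a)]])
th,phi,t=map(float,sys.argv[1:4])
rv=np.array([0,.16])+Rz(th)@[-.025,-.2]
d=Rz(phi)@[-1,0];h=.0315+.0065
g=float(sys.argv[4])-.0065 if len(sys.argv)>4 else .029
hor=.235*np.cos(t)-g*np.sin(t);k=rv+d*hor;z=h+.235*np.sin(t)+g*np.cos(t)
w=O+Rz(A)@k
subprocess.run(["python3","go.py",*map(str,(w[0],w[1],z-.019,np.degrees(A+phi)-180))])
E
python3 plan.py 0 .87 0
```

```text
time: 3.25
ee_pos: [0.5061, -0.1483, 0.0488]
eef_rot: [-0.625, -0.33, 0.625, -0.33]
ft_force: [1.0, 0.7, -1.3]
width: 0.031
t 3.25 pos [ 0.5061 -0.1483  0.0488] zang -124.38 F [ 1.   0.7 -1.3] w 0.031
rows [ 0.003 -0.007  0.002] [ 0.002  0.    -0.   ]
```

```bash
python3 -m pendant '0 0 0 0 0 0;0 0 0 0 0 0;0 0 0 0 0 0' -1 15
python3 plan.py 0 .87 0; for p in ".1 .8 .06" ".2 .7 .12" ".3 .6 .16" ".4 .5 .16" ".5 .4 .16" ".62 .3 .16" ".62 .1 .16" ".62 0 .16"; do echo $p; python3 plan.py $p|tail -1;done
```

```text
time: 3.55
ee_pos: [0.5061, -0.1483, 0.0488]
eef_rot: [-0.625, -0.33, 0.625, -0.33]
ft_force: [0.6, 0.2, -0.5]
width: 0.0218
t 3.55 pos [ 0.5061 -0.1483  0.0488] zang -124.37 F [ 0.6  0.2 -0.5] w 0.0218
rows [ 0.003 -0.007  0.002] [ 0.002  0.    -0.   ]
.1 .8 .06
rows [-0.053 -0.007 -0.056] [ 0.049  0.    -0.   ]
.2 .7 .12
rows [-0.109 -0.037 -0.132] [ 0.115  0.    -0.   ]
.3 .6 .16
rows [-0.145 -0.069 -0.221] [ 0.182  0.    -0.   ]
.4 .5 .16
rows [-0.145 -0.106 -0.314] [ 0.249  0.    -0.   ]
.5 .4 .16
rows [-0.145 -0.147 -0.421] [ 0.315  0.    -0.   ]
.62 .3 .16
rows [-0.145 -0.185 -0.554] [ 0.382  0.    -0.   ]
.62 .1 .16
rows [-0.145 -0.327 -0.667] [ 0.515  0.    -0.   ]
.62 0 .16
rows [-0.145 -0.389 -0.734] [ 0.582  0.    -0.   ]
```

```bash
python3 -m pendant '-0.025 0 -0.02 0.02 0 0;-0.053 0 -0.05 0.049 0 0;-0.08 -0.015 -0.09 0.08 0 0;-0.109 -0.03 -0.13 0.115 0 0;-0.13 -0.045 -0.175 0.15 0 0;-0.145 -0.063 -0.221 0.182 0 0;-0.145 -0.08 -0.265 0.215 0 0;-0.145 -0.1 -0.314 0.249 0 0'
for p in ".4 .5 .16" ".5 .4 .16" ".62 .3 .16" ".62 .15 .16"; do echo $p; python3 plan.py $p;done
```

```text
time: 4.35
ee_pos: [0.5283, -0.0707, 0.0845]
eef_rot: [-0.675, -0.206, 0.677, -0.207]
ft_force: [-4.8, -4.7, -0.5]
width: 0.0213
.4 .5 .16
t 4.35 pos [ 0.5283 -0.0707  0.0845] zang -145.99 F [-4.8 -4.7 -0.5] w 0.0213
rows [-0.002 -0.007 -0.006] [-0.003  0.002  0.   ]
.5 .4 .16
t 4.35 pos [ 0.5283 -0.0707  0.0845] zang -145.99 F [-4.8 -4.7 -0.5] w 0.0213
rows [-0.003 -0.084 -0.09 ] [0.064 0.003 0.   ]
.62 .3 .16
t 4.35 pos [ 0.5283 -0.0707  0.0845] zang -145.99 F [-4.8 -4.7 -0.5] w 0.0213
rows [-0.003 -0.169 -0.199] [ 0.131  0.003 -0.   ]
.62 .15 .16
t 4.35 pos [ 0.5283 -0.0707  0.0845] zang -145.99 F [-4.8 -4.7 -0.5] w 0.0213
rows [-0.003 -0.3   -0.236] [ 0.231  0.003 -0.   ]
```

Forces are as expected for pushing the sash. I'll continue to (0.62, 0.25) and take another look.

```bash
python3 -m pendant '0 -0.02 -0.03 0.02 0 0;0 -0.05 -0.06 0.04 0 0;0 -0.08 -0.09 0.064 0 0;0 -0.11 -0.125 0.088 0 0;0 -0.14 -0.165 0.11 0 0;0 -0.17 -0.2 0.131 0 0;0 -0.2 -0.21 0.155 0 0;0 -0.2 -0.21 0.155 0 0'
python3 plan.py .62 .2 .16
python3 - <<'E'
from h import *
c=cal("wrist");a,d=vision.camera("wrist");cv2.imwrite("pics/w2.png",a);np.savez("w2.npz",d=d,K=c[0],R=c[1],t=c[2])
E
```

```text
time: 5.15
ee_pos: [0.544, 0.0021, 0.0845]
eef_rot: [-0.695, -0.129, 0.696, -0.128]
ft_force: [-2.9, -1.5, -0.4]
width: 0.0217
t 5.15 pos [0.544  0.0021 0.0845] zang -159.07 F [-2.9 -1.5 -0.4] w 0.0217
rows [-0.002 -0.05   0.005] [0.045 0.001 0.   ]
```

View pics/w2.png

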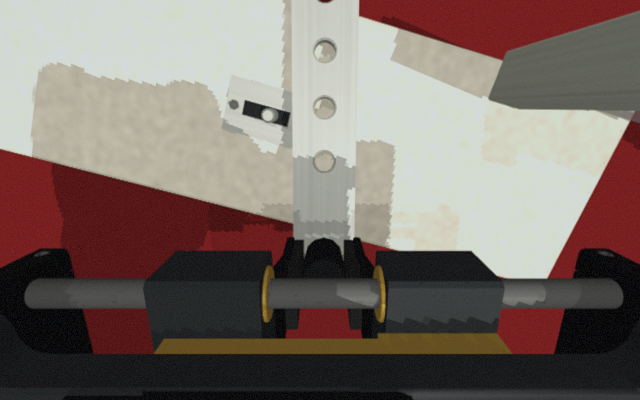

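Run:
```python
import cv2
a=cv2.imread("pics/w2.png")[30:180,215:375];cv2.imwrite("pics/w2z.png",cv2.resize(a,None,fx=4,fy=4,interpolation=cv2.INTER_CUBIC))
```

```text
(no output)
```

View pics/w2z.png

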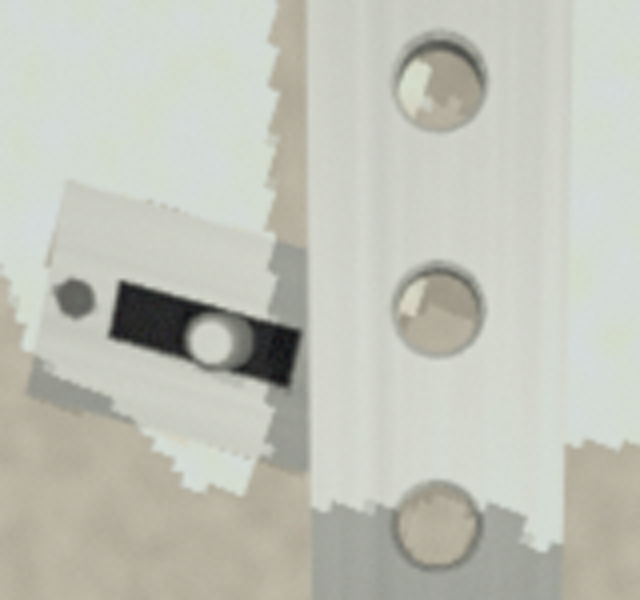

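The pin top is at pixel (268.5,115), the slot centre at (266.8,113.2), and hole 4 at (324.3,107.5) on its top face. All the holes are clear to see.

```bash
cat > m.py <<'E'
from h import *
def hole(px,t,D,c):
    # hole centre on bar's top face (tilted), D from rivet
    return ray("w",*px,.038+D*np.sin(t)-.0005,c)
O=np.array([.6586,.0880]);A=.0977;Ra=np.array([[np.cos(A),-np.sin(A)],[np.sin(A),np.cos(A)]])
H=lambda p:((p[:2]-O)@Ra*1000).round(1)
E
python3 - <<'E'
from m import *
f=np.load("w2.npz");c=(f["K"],f["R"],f["t"])
p=ray("w",268.5,115,.046,c);s=ray("w",266.8,113.2,.03,c);print("pin",p,H(p),"slot",s,H(s))
h=[hole(q,.16,D,c) for q,D in(((325,50.75),.12),((324.25,107.5),.15),((324.25,160.75),.18))]
for q in h:print(q,H(q))
print(np.linalg.norm(h[0]-h[1]),np.linalg.norm(h[1]-h[2]))
W=world("w",f["d"],c);print("z at bar near holes",[W[v,305,2] for v in(50,107,160)],"d",W[115,268])
E
```

```text
pin [0.6007913  0.05952351 0.046     ] [-60.3 -22.7] slot [0.60015658 0.06322945 0.03      ] [-60.6 -19. ]
[0.64423752 0.03997673 0.05661818] [-19.  -46.4]
[0.61678098 0.02989329 0.06139773] [-47.3 -53.8]
[0.59005426 0.01965758 0.06617728] [-74.9 -61.3]
0.02963750146621648 0.02901605973816875
z at bar near holes [np.float64(0.053930245916425146), np.float64(0.058851967348237076), np.float64(0.06285049670286831)] d [0.60079701 0.05960233 0.04736785]
```

```bash
cat > fin.py <<'E'
# target TCP with hole4 at pin plus shift along bar / left, tilt t
import sys,subprocess
import numpy as np
from scipy.optimize import fsolve
O=np.array([.6586,.0880]);A=.0977
Rz=lambda a:np.array([[np.cos(a),-np.sin(a)],[np.sin(a),np.cos(a)]])
pin=np.array([-.0603,-.0227])
t=float(sys.argv[1]);da=float(sys.argv[2])  # da: correction mm along outward
g=.029
f=lambda v:np.array([0,.16])+Rz(v[0])@[-.025,-.2]+Rz(v[1])@[-1,0]*(.15*np.cos(t)+.0065*np.sin(t)-.001*0)-pin
th,phi=fsolve(f,[.58,0])
k=pin+Rz(phi)@[-1,0]*((.235-.15)*np.cos(t)-(g+.0065)*np.sin(t)-da/1000)
w=O+Rz(A)@k;z=.038+.235*np.sin(t)+g*np.cos(t)-.019
print("th,phi",th,phi,"tcp",w,z)
subprocess.run(["python3","go.py",str(w[0]),str(w[1]),str(z),str(np.degrees(A+phi)-180)])
E
for t in 0 .07 .15; do python3 fin.py $t 0; done
```

```text
t 5.2 pos [0.5443 0.0013 0.0846] zang -159.03 F [-3.5 -1.7 -0.8] w 0.0219
rows [ 0.146 -0.222  0.034] [ 0.169  0.001 -0.   ]
th,phi 0.5854811173433628 0.014638695252466069 tcp [0.51633761 0.04999759] 0.048
t 5.2 pos [0.5443 0.0013 0.0846] zang -159.03 F [-3.5 -1.7 -0.8] w 0.0219
rows [ 0.081 -0.219  0.024] [ 0.169  0.001 -0.   ]
th,phi 0.5859612264792802 0.014917238792525198 tcp [0.51901436 0.05027649] 0.0643655481316653
t 5.2 pos [0.5443 0.0013 0.0846] zang -159.03 F [-3.5 -1.7 -0.8] w 0.0219
rows [ 0.007 -0.216  0.01 ] [ 0.171  0.001 -0.   ]
th,phi 0.5815607706224767 0.012362554389001492 tcp [0.52253778 0.05087742] 0.08279232239144103
```

```bash
python3 -m pendant '0 -0.02 0 0.02 0 0;0 -0.05 0 0.045 0 0;0 -0.085 0.003 0.07 0 0;0 -0.12 0.005 0.095 0 0;0 -0.155 0.007 0.12 0 0;0 -0.19 0.009 0.145 0 0;0 -0.21 0.01 0.17 0 0;0 -0.216 0.01 0.17 0 0'
python3 -m pendant '0 0 0 0 0 0;0 0 0 0 0 0;0 0 0 0 0 0'
python3 fin.py .15 0
cat > snap.py <<'E'
import sys
from h import *
n=sys.argv[1];c=cal("wrist");a,d=vision.camera("wrist");np.savez(n+".npz",d=d,K=c[0],R=c[1],t=c[2])
cv2.imwrite(f"pics/{n}f.png",a);cv2.imwrite(f"pics/{n}.png",cv2.resize(a[20:220,220:430],None,fx=3,fy=3,interpolation=cv2.INTER_CUBIC))
E
python3 snap.py w3
```

```text
time: 6.0
ee_pos: [0.5228, 0.051, 0.0848]
eef_rot: [-0.706, -0.039, 0.706, -0.039]
ft_force: [-3.4, -0.3, -1.0]
width: 0.0214
time: 6.3
ee_pos: [0.5235, 0.0506, 0.0849]
eef_rot: [-0.706, -0.039, 0.706, -0.039]
ft_force: [-4.0, 0.4, -1.4]
width: 0.0217
t 6.3 pos [0.5235 0.0506 0.0849] zang -173.7 F [-4.   0.4 -1.4] w 0.0217
rows [ 0.009 -0.002  0.004] [-0.  0. -0.]
th,phi 0.5815607706224767 0.012362554389001492 tcp [0.52253778 0.05087742] 0.08279232239144103
```

View pics/w3.png

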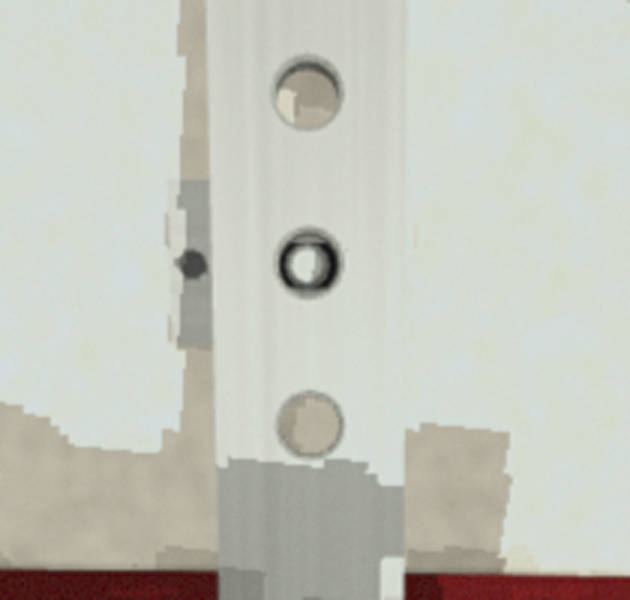

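The pin shows through hole 4. The hole is centred at crop (309,262), pixel (323,107.3), and the pin at crop (306,264), pixel (322,108). I'll work out the offset in mm.

Run:
```python
from m import *
f=np.load("w3.npz");c=(f["K"],f["R"],f["t"])
g=cv2.cvtColor(cv2.imread("pics/w3f.png"),6)
W=world("w",f["d"],c);print("bar z",[W[v-2:v+3,303:308,2].mean().round(4) for v in(50,107,160)], "th",W[108,322])
p=ray("w",322,108,.046,c)
zs=W[105:110,303:308,2].mean()
for z in(zs,.0610):
    h=ray("w",323,107.3,z,c);print("pin",p,H(p),"hole top",h,H(h),"hole-pin",(H(h)-H(p)))
h1=ray("w",220+307.5/3,20+92/3,.0563,c);h3=ray("w",220+310/3,20+425/3,.066,c);print(H(h1),H(h3))
print("cam",-c[1].T@c[2], H(-c[1].T@c[2]))
```

```text
bar z [np.float64(0.0545), np.float64(0.0588), np.float64(0.0631)] th [0.60044503 0.06027209 0.04640827]
pin [0.60044372 0.0602738  0.046     ] [-60.6 -21.9] hole top [0.60091914 0.05970521 0.05883443] [-60.2 -22.5] hole-pin [ 0.4 -0.6]
pin [0.60044372 0.0602738  0.046     ] [-60.6 -21.9] hole top [0.60092108 0.05970207 0.061     ] [-60.2 -22.5] hole-pin [ 0.4 -0.6]
[-30.8 -21.9] [-89.5 -23.1]
cam [0.60108862 0.05943181 0.24730605] [-60.  -22.8]
```

```bash
python3 -m pendant '0.01 -0.001 0.002 0 0 0;0.02 -0.002 0.004 0 0 0;0.03 -0.002 0.006 0 0 0;0.044 -0.002 0.009 0 0 0;0.044 -0.002 0.009 0 0 0' -1 10
python3 -m pendant '0.006 0 0.001 0 0 0;0.012 0 0.002 0 0 0;0.018 0 0.003 0 0 0;0.024 0 0.004 0 0 0;0.024 0 0.004 0 0 0'
python3 snap.py w4; python3 fin.py .07 0
```

```text
time: 6.85
ee_pos: [0.5208, 0.0513, 0.0735]
eef_rot: [-0.706, -0.039, 0.706, -0.039]
ft_force: [-4.3, 0.1, -0.2]
width: 0.0217
time: 7.35
ee_pos: [0.5201, 0.0511, 0.0678]
eef_rot: [-0.706, -0.039, 0.706, -0.039]
ft_force: [-4.8, -0.2, -0.2]
width: 0.0213
t 7.4 pos [0.5202 0.0512 0.0679] zang -173.71 F [-3.9 -0.3 -1. ] w 0.0216
rows [0.014 0.003 0.005] [-0.002  0.    -0.   ]
th,phi 0.5859612264792802 0.014917238792525198 tcp [0.51901436 0.05027649] 0.0643655481316653
```

View pics/w4.png

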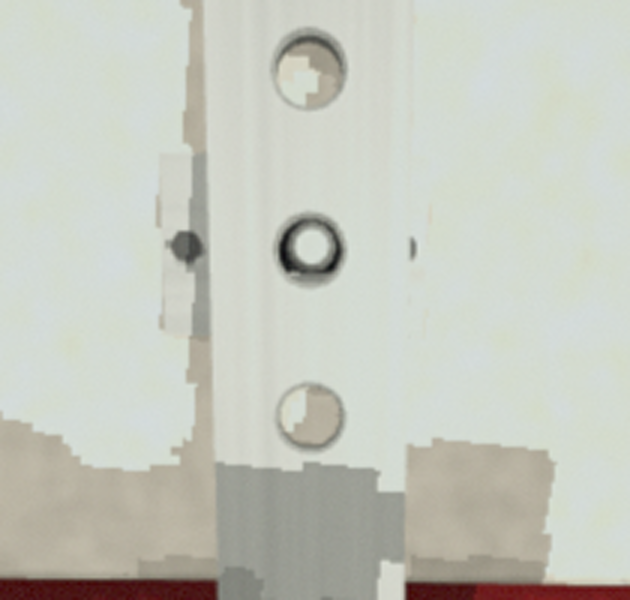

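The pin top is at crop (312,245) and the hole at (310,250). The hole is about 1 mm too near the robot, so I'll shift 1.2 mm outward and descend in small steps.

```bash
python3 -m pendant '0 0.001 -0.005 0 0 0;0.006 0.001 -0.004 0 0 0;0.012 0.001 -0.003 0 0 0;0.016 0.001 -0.003 0 0 0;0.016 0.001 -0.003 0 0 0'
python3 -m pendant '0.006 0 0.001 0 0 0;0.012 0 0.002 0 0 0;0.012 0 0.002 0 0 0'; python3 snap.py w5
```

```text
time: 7.9
ee_pos: [0.5209, 0.051, 0.0638]
eef_rot: [-0.706, -0.039, 0.706, -0.039]
ft_force: [-3.0, 0.2, -0.1]
width: 0.0218
time: 8.2
ee_pos: [0.5204, 0.0509, 0.0608]
eef_rot: [-0.706, -0.039, 0.706, -0.039]
ft_force: [-3.5, -0.3, 0.4]
width: 0.0215
```

View pics/w5.png

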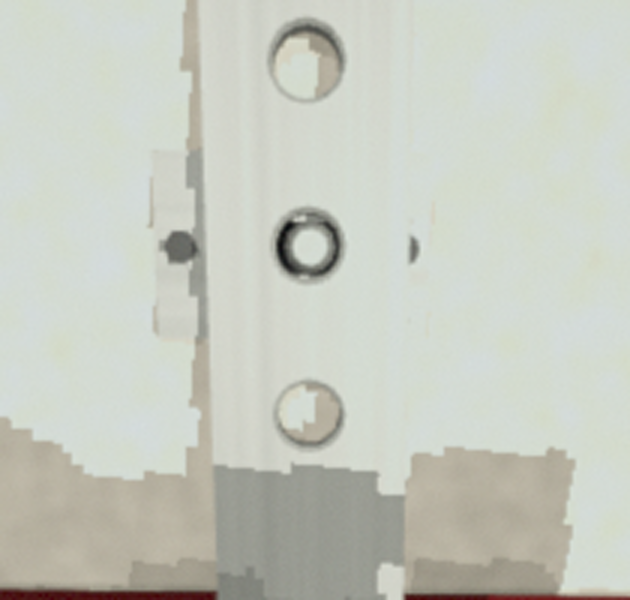

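Well centred (pin 309,247; hole 309,245). I'll lower on, watching the force.

```bash
python3 -m pendant '0.005 0 0.0005 0 0 0;0.01 0 0.001 0 0 0;0.016 0 0.002 0 0 0;0.016 0 0.002 0 0 0'
python3 -m pendant '0.006 0 0.001 0 0 0;0.012 0 0.002 0 0 0;0.012 0 0.002 0 0 0'; python3 snap.py w6;python3 - <<'E'
from h import *
f=np.load("w6.npz");W=world("w",f["d"],(f["K"],f["R"],f["t"]));print("bar z",[W[v-3:v+4,303:308,2].mean().round(4) for v in(50,107,150)])
E
```

```text
time: 8.65
ee_pos: [0.5199, 0.0508, 0.0568]
eef_rot: [-0.706, -0.039, 0.706, -0.039]
ft_force: [-3.1, -1.3, -1.7]
width: 0.0214
time: 8.95
ee_pos: [0.5193, 0.0508, 0.0538]
eef_rot: [-0.706, -0.039, 0.706, -0.039]
ft_force: [-3.6, -0.5, -1.5]
width: 0.0215
bar z [np.float64(0.0384), np.float64(0.0388), np.float64(0.0391)]
```

```bash
python3 -m pendant '0.005 0 0.001 0 0 0;0.01 0 0.001 0 0 0;0.01 0 0.001 0 0 0'; python3 snap.py w7;python3 - <<'E'
from h import *
f=np.load("w7.npz");W=world("w",f["d"],(f["K"],f["R"],f["t"]));print("bar z",[W[v-3:v+4,303:308,2].mean().round(4) for v in(30,50,107,150)])
E
```

```text
time: 9.3
ee_pos: [0.5192, 0.0508, 0.0514]
eef_rot: [-0.706, -0.039, 0.706, -0.039]
ft_force: [-3.4, -0.5, -1.1]
width: 0.0218
bar z [np.float64(0.0423), np.float64(0.0426), np.float64(0.0424), np.float64(0.0374)]
```

View pics/w7.png

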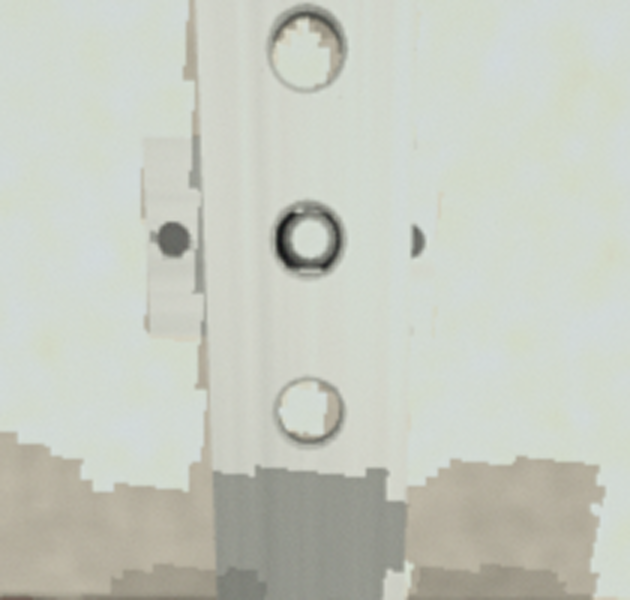

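Pin and hole are still concentric, at crop (309,239). The depth offset varies by a few mm from frame to frame, so I'll judge the final lowering by tool height and force.

```bash
python3 -m pendant '0.005 0 0.001 0 0 0;0.01 0 0.001 0 0 0;0.01 0 0.001 0 0 0'
python3 -m pendant '0.004 0 0 0 0 0;0.008 0 0 0 0 0;0.008 0 0 0 0 0'
```

```text
time: 9.65
ee_pos: [0.519, 0.0508, 0.0489]
eef_rot: [-0.706, -0.039, 0.706, -0.039]
ft_force: [-3.4, -0.5, 1.0]
width: 0.0213
time: 9.95
ee_pos: [0.519, 0.0508, 0.047]
eef_rot: [0.706, 0.039, -0.706, 0.039]
ft_force: [-3.3, -0.4, 0.7]
width: 0.0214
```

```bash
python3 -m pendant '0.004 0 0 0 0 0;0.008 0 0 0 0 0;0.008 0 0 0 0 0'
python3 snap.py w8;python3 - <<'E'
from h import *
f=np.load("w8.npz");W=world("w",f["d"],(f["K"],f["R"],f["t"]));D=f["d"]
# tilt: plane fit over bar; sill as reference
m=(slice(25,165),slice(296,312));q=W[m].reshape(-1,3);q=q[(q[:,2]>.02)&(q[:,2]<.06)]
P=np.linalg.lstsq(np.c_[q[:,:2]-q[:,:2].mean(0),np.ones(len(q))],q[:,2],rcond=None)[0];print("bar plane",P)
s=W[40:140,225:262].reshape(-1,3);P=np.linalg.lstsq(np.c_[s[:,:2]-s[:,:2].mean(0),np.ones(len(s))],s[:,2],rcond=None)[0];print("sill plane",P)
E
```

```text
time: 10.25
ee_pos: [0.5191, 0.0508, 0.045]
eef_rot: [0.706, 0.039, -0.706, 0.039]
ft_force: [-3.9, -0.5, 2.0]
width: 0.0218
bar plane [0.00968577 0.02538023 0.03543027]
sill plane [ 0.00770141 -0.93410763  0.03113327]
```

```bash
python3 -m pendant '0 0 0.002 0 0 0;0 0 0.004 0 0 0;0 0 0.006 0 0 0;0 0 0.006 0 0 0'
python3 -m pendant '0 0 0 0 0 0;0 0 0 0 0 0;0 0 0 0 0 0;0 0 0 0 0 0;0 0 0 0 0 0;0 0 0 0 0 0' 0.1 10; python3 snap.py w9
```

```text
time: 10.7
ee_pos: [0.5175, 0.0506, 0.0451]
eef_rot: [0.706, 0.039, -0.706, 0.039]
ft_force: [-3.9, 0.2, 2.6]
width: 0.0217
time: 11.3
ee_pos: [0.5176, 0.0506, 0.045]
eef_rot: [0.706, 0.039, -0.706, 0.039]
ft_force: [-0.1, 0.5, 0.5]
width: 0.047
```

View pics/w9.png

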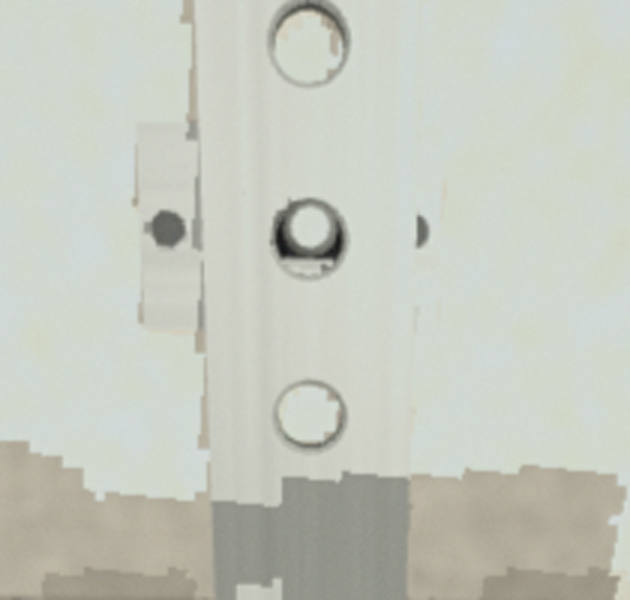

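Released. The pin at crop (310,226) now bears against the outer edge of hole 4 (310,238), so the bar is hooked. I'll go up, shut the fingers and press gently on the knob top. The contact height also shows whether the bar lies flat (knob top expected at z≈0.0795).

```bash
python3 -m pendant '-0.03 0 0 0 0 0;-0.08 0 0 0 0 0;-0.13 0 0 0 0 0;-0.18 0 0 0 0 0;-0.2 0 0 0 0 0;-0.2 0 0 0 0 0' 
python3 -m pendant '0 0 0 0 0 0;0 0 0 0 0 0;0 0 0 0 0 0;0 0 0 0 0 0;0 0 0 0 0 0;0 0 0 0 0 0;0 0 0 0 0 0;0 0 0 0 0 0' -1 10
python3 -m pendant '0.02 0 0 0 0 0;0.04 0 0 0 0 0;0.05 0 0 0 0 0;0.05 0 0 0 0 0'
for i in 1; do python3 -m pendant '0.004 0 0 0 0 0;0.008 0 0 0 0 0;0.008 0 0 0 0 0'; done
```

```text
time: 11.95
ee_pos: [0.5182, 0.0506, 0.0962]
eef_rot: [0.707, 0.039, -0.705, 0.039]
ft_force: [0.0, 0.2, -1.4]
width: 0.0476
time: 12.75
ee_pos: [0.5176, 0.0506, 0.095]
eef_rot: [0.706, 0.039, -0.706, 0.039]
ft_force: [-0.1, -0.4, 1.0]
width: 0.0015
time: 13.15
ee_pos: [0.5172, 0.0505, 0.0819]
eef_rot: [-0.706, -0.039, 0.706, -0.039]
ft_force: [-0.7, 0.1, 0.7]
width: 0.0004
time: 13.45
ee_pos: [0.5176, 0.0506, 0.0805]
eef_rot: [0.706, 0.039, -0.706, 0.039]
ft_force: [-0.1, 0.6, -0.5]
width: 0.0005
```

```bash
python3 -m pendant '0.002 0 0 0 0 0;0.004 0 0 0 0 0;0.004 0 0 0 0 0'; python3 -m pendant '0.002 0 0 0 0 0;0.004 0 0 0 0 0;0.004 0 0 0 0 0'
```

```text
time: 13.75
ee_pos: [0.5175, 0.0506, 0.0795]
eef_rot: [-0.706, -0.039, 0.706, -0.039]
ft_force: [-0.1, -0.1, 0.2]
width: 0.0009
time: 14.05
ee_pos: [0.5175, 0.0506, 0.0785]
eef_rot: [-0.706, -0.039, 0.706, -0.039]
ft_force: [-0.2, 0.3, 1.0]
width: 0.0008
```

```bash
python3 -m pendant '0.002 0 0 0 0 0;0.004 0 0 0 0 0;0.004 0 0 0 0 0'; python3 -m pendant '0.001 0 0 0 0 0;0.002 0 0 0 0 0;0.002 0 0 0 0 0'
```

```text
time: 14.35
ee_pos: [0.5175, 0.0506, 0.0775]
eef_rot: [-0.706, -0.039, 0.706, -0.039]
ft_force: [0.7, 0.7, -0.2]
width: 0.0002
time: 14.65
ee_pos: [0.5175, 0.0506, 0.077]
eef_rot: [0.706, 0.039, -0.706, 0.039]
ft_force: [0.3, 0.2, -0.4]
width: 0.0009
```

```bash
for i in 1; do python3 -m pendant '0.002 0 0 0 0 0;0.004 0 0 0 0 0;0.004 0 0 0 0 0'; python3 -m pendant '0.002 0 0 0 0 0;0.004 0 0 0 0 0;0.004 0 0 0 0 0';done
```

```text
time: 14.95
ee_pos: [0.5175, 0.0506, 0.076]
eef_rot: [-0.706, -0.039, 0.706, -0.039]
ft_force: [-0.6, -0.1, -0.5]
width: 0.0004
time: 15.25
ee_pos: [0.5175, 0.0506, 0.0749]
eef_rot: [-0.706, -0.039, 0.706, -0.039]
ft_force: [-0.6, -0.4, -0.2]
width: 0.0007
```

```bash
python3 -m pendant '0.001 0 0 0 0 0;0.002 0 0 0 0 0;0.002 0 0 0 0 0';python3 -m pendant '0.001 0 0 0 0 0;0.002 0 0 0 0 0;0.002 0 0 0 0 0'
```

```text
time: 15.55
ee_pos: [0.5176, 0.0506, 0.0746]
eef_rot: [0.706, 0.039, -0.706, 0.039]
ft_force: [-1.5, 0.6, 1.3]
width: 0.0004
time: 15.85
ee_pos: [0.5175, 0.0506, 0.0741]
eef_rot: [0.706, 0.039, -0.706, 0.039]
ft_force: [0.7, -0.1, 1.7]
width: 0.0002
```

```bash
python3 -m pendant '0.001 0 0 0 0 0;0.003 0 0 0 0 0;0.003 0 0 0 0 0';python3 -m pendant '0.001 0 0 0 0 0;0.003 0 0 0 0 0;0.003 0 0 0 0 0'
```

```text
time: 16.15
ee_pos: [0.5174, 0.0506, 0.0732]
eef_rot: [-0.706, -0.039, 0.706, -0.039]
ft_force: [-1.8, -0.6, 3.0]
width: 0.0003
time: 16.45
ee_pos: [0.5175, 0.0506, 0.0724]
eef_rot: [-0.706, -0.039, 0.706, -0.039]
ft_force: [-1.5, -0.8, 2.6]
width: 0.0004
```

There is light contact (≈3 N) with the knob top at z≈0.0745, which is the at-rest flat height (tilt about -0.02). I'll retreat and check.

```bash
python3 -m pendant '-0.03 0 0 0 0 0;-0.1 0 0 0 0 0;-0.2 0 0 0 0 0;-0.3 0 0.03 0 0 0;-0.4 0 0.1 0 0 0;-0.5 0 0.15 0 0 0;-0.5 0 0.15 0 0 0;-0.5 0 0.15 0 0 0'
python3 - <<'E'
from h import *
w=cal("wrist");b,db=vision.camera("wrist")
for n in("w10",):np.savez(n+".npz",d=db,K=w[0],R=w[1],t=w[2])
a,da=vision.camera("scene")
o=np.zeros((560,800,3),np.uint8);x=cv2.resize(a[60:340,260:420],None,fx=2,fy=2,interpolation=2);y=cv2.resize(b,(480,300))
o[:560,:320]=x;o[:300,320:]=y;cv2.imwrite("pics/end.png",o);cv2.imwrite("pics/w10f.png",b)
E
```

```text
time: 17.25
ee_pos: [0.4807, 0.0464, 0.1982]
eef_rot: [0.707, 0.039, -0.705, 0.039]
ft_force: [-0.0, -0.9, -0.6]
width: 0.0007
```

View pics/end.png

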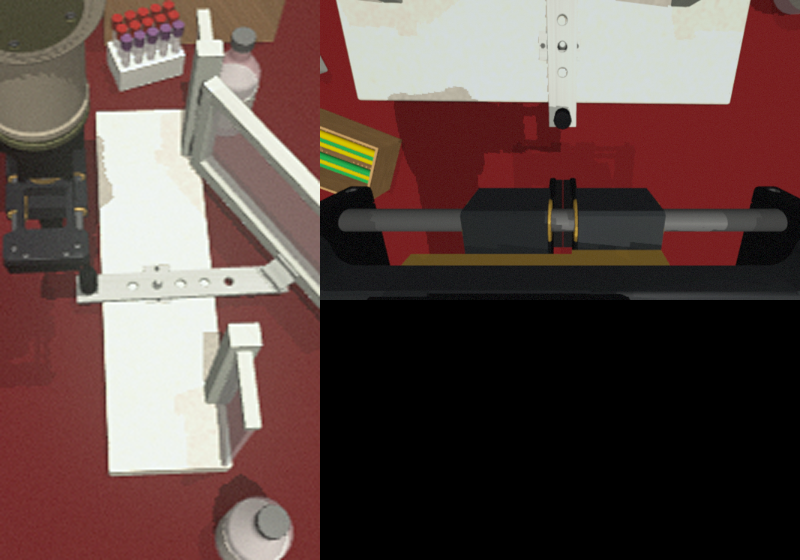

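The scene shows the pin standing in the second hole from the knob (crop 157,285), the bar flat across the sill and the sash propped open. The bottles, rack and box look undisturbed, and the robot is clear.

```bash
python3 -c "
from bench import close_job
print(close_job())"
```

```text
the job is handed in; nothing more can be done
None
```

The hatch is propped open with the second hole from the knob over the pin, and I handed the job in at about 17 s of the 72 s allowed. `close_job()` gives no verdict, so the result is judged from my own checks.

**What I did:** I gripped the knob and pushed the sash outward with the bar held off to one side. I then swung the raised bar over the pin and centred hole 4 on it with the wrist camera. I lowered the bar, let go, pressed lightly on the knob top with shut fingers, and backed away.

**Last checks:**
- **Hole on pin:** the final picture shows the pin in the second hole from the knob. The pin measured about 0.3 mm across and 3 mm along the slot from the slot's nominal centre.
- **Bar flat:** first contact with the knob top came at about z = 0.0745 m, the height expected for a flat bar at rest. I pressed to about 3 N.
- **Sash angle:** about 0.585 rad, worked out from the geometry rather than read from the joint.
- **Forces:** the readings printed after each move stayed under 7 N. The contact force on the pin itself is not reported.
- **Bystanders:** the rack, both bottles and the needle box look undisturbed in the final pictures; I did not measure them.

**One disagreement:** the wrist camera's depth for the bar shifted by 3 to 4 mm between frames. I therefore judged flatness by tool height and contact force rather than depth.

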